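Open a hot pot furnace with the lid lifter

ROBOT

A 6-joint arm with a two-finger parallel gripper is mounted at the origin on the work surface. World frame = base frame: x ahead of the robot, y to its left, z up, the work surface at z = 0. Lengths are in mm, angles in degrees, forces in N, time in s.
With the tool pointing down it reaches from about 400 to 925 mm from the base axis. Payload 3.4 kg.
Tool frame: the origin (TCP) lies on the mounting face of the last link; the fingertips stand 173 mm ahead of it and the grasp point (between the pads) lies 155 mm ahead of it; z points along the fingers, y is the line along which they close (so a half turn about z gives the same grasp; the last joint's range is limited). The gripper opens to 85 mm and grips with 20 to 120 N. Pads are 22 mm wide; open, the fingers measure 114 mm over their backs; the gripper's body (76 mm by 85 mm) begins 54 mm behind the grasp point. The pads swing forward as they close: fully open they stand 13 mm farther back than shut.
Start: joints at [67.065, 17.578, 86.31, -0, 76.112, -4.211], TCP at [184.607, 544.567, 404.705] pointing down, gripper open.
Joint ranges: [-179.03, 179.03], [-60, 130.46], [8.19, 133.38], [-81.62, 261.62], [5.75, 156.47], [-153.77, 153.77]. Speed limits (degrees/s): [147.25, 147.25, 180, 180, 180, 180].

INTERFACE

Orientations are given as [roll, pitch, yaw] about the fixed x, y, z axes, in that order (R = Rz(yaw) Ry(pitch) Rx(roll)).
In Python, from cell import monitor, optics, job, nets gives the robot as it stands.
- The arm moves only by the tool step_arm, never from a script. Its arguments are lists of equal length, an entry for each row: "slide": the shift along the world's x, y, z in cm, a list of three; "spin": the turn about the world's z in degrees. A call has 1 to 8 rows; each row shifts and turns the commanded pose from where the row before left it; what a row does not reach is not made up. A row lasts 1/8 s, in which the tool goes at most 62.5 mm and 10.7 degrees, less where a joint would pass 70% of its speed; a pose out of reach is approached as far as the arm can. A call is refused whole if a number of a shift passes 6.25 or a number of a turn 10.7, either way. A call with a gripper value outside its range is refused whole. "hand" is the closure, from 0 (fully open) to 1 (shut), set as the call begins (left out, the last holds). The fingers move at their own pace and stop on an object; "force" is the grip in N (left out, the last holds). Time passes only in rows, so rows that do not move let the fingers close. It gives the time, the measured TCP pose, the force, the opening and the grip force at its end, in the units of the state.
- monitor.read_state(): the state, without advancing time (a new reading comes with each control period).
- optics.read_camera(name): name is "side" or "top" or "wrist"; returns (picture, depth): 384x512x3 uint8, blue, green, red; 384x512 float32, mm along the optical axis (not along the pixel's ray), 0 where there is no reading.
- optics.camera_info(name): a dict with "fx", "fy", "cx", "cy" (pixels), "eye" and "rotation" of the camera in the world. Camera axes: x right, y down, z forward; pixel columns grow to the right and rows downward; lengths in mm; the calibration is good to about 2 mm. A picture is of the moment at which its call begins: read the wrist's pose just before it. camera_info takes no time and is no camera call; for the wrist camera it gives the pose at the moment of the call.
- job.close_job(): hands the job in; it is judged then, once.
Trained networks look in the newest picture that a camera, given by its name, has taken for a name from the list of things; names that differ only in an ending like _2 or _b are one class to them, and where a whole thing is asked for, a point or a joint stands for the part that bears it (a point fixed in the world has none). Each returns a list of dicts, best first, with "score" (0 to 1); they miss things now and then, are a little off and sometimes report something else, mostly with a low value. They report only what shows in the picture. A call takes as long as a camera call. They do not tell look-alikes from the thing itself.
- nets.recognise(camera, name): "point" ([x, y, z] in mm, in world coordinates, good to about 4 mm: the middle of the surface that is visible of it).
- nets.pinpoint(camera, name): "point" ([x, y, z] in mm, in world coordinates, good to about 4 mm: a listed point, or the origin of a listed thing).
The state is a dict: "clock": time; "joint_positions": joint angles; "joint_velocities": joint speeds; "joint_efforts": joint torques, N m; "ee_pos": TCP position; "tool_rot": TCP orientation; "contact_force": force on the tool from outside, world axes, zero at the start; "wrist_torque": the same for the moment, N m; "grip_width": opening from 0.0 (shut) to 1.0 (fully open); "gripper_force": force on a finger pad.
Only numpy, scipy, OpenCV 4.12 (cv2) and the standard library are available. Lean on these libraries where they do the work, as an engineer would, in place of code of your own. Each camera call takes 0.05 s, during which the arm holds its last target. There are 200 camera calls.

TASK

The pot furnace is hot and has to be opened for unloading: take the lid lifter from its stand, hook the lid's loop handle in the middle, lift the lid off and carry it steadily and level to the heat-proof slab, where you set it down gently with the whole lid over the slab. Then unhook the lifter and hang it back upright in the fork of its stand. Never touch the hot lid or the furnace with the gripper or arm, and do not bump the extraction hood above it or disturb the other things on the bench.

Things in the scene. Friction and masses are not known exactly. Their poses are not given: they have to be found in the camera images.
- furnace: fixed hot pot furnace: white square case 230 x 230 mm, 140 mm high, a round mouth of 136 mm in the middle of its flat top, a sloping control panel on its front (-x side) standing out to 145 mm before the centre. Origin on the bench under the mouth's centre, z up.
- lid: loose round furnace lid, 0.3 to 0.6 kg: pale plug 120 mm across, 12 mm thick, below (it hangs in the furnace's mouth with 8 mm play); steel disc 156 mm across, 5 mm thick, whose rim rests on the furnace top, so the origin starts 128 mm above the bench; a fixed steel loop on top. Origin: centre of the plug's underside, z up; upper face of the disc at z = 17 mm.
- lid_loop (a point): middle of the loop's level bar, on its axis, 62 mm above the lid's origin; axes as the lid's. The loop stands in the lid's y-z plane: 8 mm round steel, legs at y = +-40 mm, bar straight from y = -30 to 30 mm, 41 mm free height under it. The lid hangs level if hooked within about 8 mm of the bar's middle.
- hood: fixed clear plastic extraction dome, open below, rim 180 mm across at 345 mm above the bench; 56 mm duct from its top up to 525 mm, then sloping up to the left (+y). Origin on the bench under its centre. It covers the middle of the lid: no room there for an upright lifter or a hand, so the lifter must lean with the hand on the robot's side of the dome.
- lifter: loose lid lifter, 0.24 kg, 215 mm long. Origin: rod axis at the collar's underside; z along the rod to the handle. Black handle z = 6 to 96 mm, 26 mm wide along x, 18 mm thick along y; collar 36 mm across, z = 0 to 6; 8 mm rod down to z = -95; then a V hook of 16 mm wide (y), 4 mm strap in the x-z plane, free tip on the +x side, for a bar along y. Lowest point z = -118 mm.
- lifter_seat (a point): axis of a hooked bar in the V: x 10, y 0, z -110 mm in the lifter's frame. The V opens straight up when the handle leans 40 degrees from vertical to the lifter's -x side (15 more or less still holds). So leaning, the hook reaches 10 mm below this point; tip and root rise 7 mm above it, 19 mm ahead and behind: it passes under the bar's axis when 12 to 28 mm lower.
- lifter_grip (a point): a good place to grip the handle: on its axis, 40 mm below its top end, at z = 56 mm in the lifter's frame
- stand: fixed lifter stand: foot 130 x 100 x 14 mm (x -40 to 90 mm), post at x = 75 mm, on top a level fork of two tines, open to the stand's -x side. Origin on the bench under the hanging rod, z up. The lifter hangs upright, rod in the slot, collar on the tines: raise it over the lip and draw it out to -x; put it back the same way, hook turned any way.
- stand_fork (a point): where the lifter's origin lies when it hangs in the fork: 155 mm above the bench, level with the tines' upper faces. The slot is 22 mm wide, from the mouth at stand x = -35 mm to x = 60 mm; tines 14 mm wide, 8 mm thick, with a lip 4 mm higher at the mouth.
- slab: fixed heat-proof grey slab, 220 x 220 mm square, its flat upper face 45 mm above the bench. Origin on the bench under its centre, z up, x and y along its sides
- slab_top (a point): centre of the slab's upper face
- bottle: bystander: closed jar, 68 mm across, 130 mm high. Origin at the centre of its underside
- gloves: bystander: glove box 120 x 230 x 75 mm. Origin at the centre of its underside
- crucible: bystander: porcelain crucible, 56 mm across, 45 mm high. Origin at the centre of its underside
Things that resemble listed ones, but are neither listed nor needed, are in the scene too. What is shaped like the lid but pink is not meant.

How it is judged (in metres and radians):
On the way, in this order (a step that is already met when the one before it is completed fails the run):
1. the lifter is taken out of its stand (distance between lifter and stand_fork above 0.06 m), for 0.1 s.
2. the lid hangs level from the lifter, at least 20 mm above the furnace (height (world z) of lid above 0.148 m and contact force between lifter and lid above 1.5 N and contact force between lid and furnace below 0.1 N and angle between lid's own z axis and vertical below 0.25 rad), for 0.3 s.
3. the lid lies on the slab, unhooked (x of lid in the frame of slab between -0.035 and 0.035 m and y of lid in the frame of slab between -0.035 and 0.035 m and height (world z) of lid below 0.049 m and angle between lid's own z axis and vertical below 0.05 rad and linear speed of lid below 0.02 m/s and contact force between lifter and lid below 0.1 N), for 0.2 s.
At the end, for the whole second after the job is handed in: The lid lies flat and still on the slab, plug down, its whole disc over the slab (centre within 35 mm of the slab's centre along each side), and the lifter hangs still and upright (within 6 degrees) in the fork of its stand, collar down on the tines, within 50 mm of where it hung (x of lid in the frame of slab between -0.035 and 0.035 m and y of lid in the frame of slab between -0.035 and 0.035 m and height (world z) of lid between 0.041 and 0.049 m and angle between lid's own z axis and vertical below 0.05 rad and linear speed of lid below 0.02 m/s and horizontal distance between lifter and stand_fork below 0.05 m and height (world z) of lifter between 0.151 and 0.159 m and angle between lifter's own z axis and vertical below 0.1 rad and linear speed of lifter below 0.03 m/s and contact force between lifter and stand above 0.5 N); the robot touches nothing.
It fails at once if the gripper or arm touches the hot lid or furnace (contact force between any of the fingers, the arm and lid above 0.5 N or contact force between any of the fingers, the arm and furnace above 0.5 N).
It fails at once if the lid tips more than 17 degrees (angle between lid's own z axis and vertical above 0.3 rad).
It fails at once if the lid drops or is swung (faster than 0.5 m/s) (linear speed of lid above 0.5 m/s).
It fails at once if the extraction hood is bumped (contact force between anything else and hood above 2 N).
It fails at once if a bystander is moved more than 20 mm (distance of any of bottle, gloves, crucible from where it was at the start of the episode above 0.02 m).
It also fails if it takes over 70 s, if anything falls off the work surface, if the arm or the gripper's body presses on something with over 40 N, if the wrist force passes 120 N, or if a joint passes its speed limit or range.

## Working session

There is one attempt and no reset: what is moved stays moved. The work goes in short steps, Python scripts to look and compute and a tool call to move; the robot and the scene stay as the last step left them, time stands still between calls to the robot, and variables do not carry over. Pictures are saved under pics/ and viewed, at most 10 in all, crops included, and the job is handed in when it is done.

Besides the shell and the picture viewer there is one more tool, called after ">>>" by a JSON object that holds its "op" and its "data". step_arm: Moves the arm, as the interface text tells. Its arguments: {"type":"object","properties":{"slide":{"type":"array","items":{"type":"array","items":{"type":"number"}}},"spin":{"type":"array","items":{"type":"number"}},"hand":{"type":"number"},"force":{"type":"number"}},"required":["slide","spin"]}

```bash
ls; mkdir -p pics; cat > h.py <<'E'
import numpy as np, cv2
from cell import monitor, optics, job, nets
def snap(c,n):
    p,d=optics.read_camera(c); cv2.imwrite(f'pics/{n}.png',p); np.save(f'pics/{n}.npy',d); return p,d
def world(c,u,v,d,info=None):
    i=info or optics.camera_info(c)
    return np.array(i['eye'])+np.array(i['rotation'])@np.array([(u-i['cx'])/i['fx']*d,(v-i['cy'])/i['fy']*d,d])
E
python3 - <<'E'
from h import *
s=monitor.read_state(); print({k:np.round(v,3).tolist() for k,v in s.items()})
ims=[]
for c in ['side','top']:
    p,d=snap(c,c+'0'); ims.append(p)
    i=optics.camera_info(c); print(c,i)
    for n in ['furnace','lid','lid_loop','hood','lifter','lifter_seat','lifter_grip','stand','stand_fork','slab','slab_top','bottle','gloves','crucible']:
        print(n,[(np.round(r['point']).tolist(),round(r['score'],2)) for r in nets.pinpoint(c,n)[:3]])
cv2.imwrite('pics/both.png',cv2.resize(np.vstack(ims),(800,1200))[:, :]) 
E
```

```text
pics
{'clock': 0.0, 'joint_positions': [67.063, 17.624, 86.382, 0.0, 76.111, -4.213], 'joint_velocities': [0.105, -0.178, -0.049, -0.059, -0.022, 0.051], 'joint_efforts': [-0.001, -45.755, -25.192, -0.0, 0.013, -0.0], 'ee_pos': [184.496, 544.257, 403.782], 'tool_rot': [-179.884, -0.009, 161.276], 'contact_force': [0.336, 0.879, -0.553], 'wrist_torque': [-0.012, -0.004, -0.02], 'gripper_force': 0.0, 'grip_width': 1.0}
side {'fx': 358.96108133961553, 'fy': 358.96108133961553, 'cx': 255.23740782987304, 'cy': 193.9005776836997, 'eye': array([ 270.10307608, -725.72858536, 1046.75478449]), 'rotation': array([-140.55972471,   -0.69026295,  -20.88664781])}
furnace [([576.0, 316.0, 3.0], 0.56)]
lid [([310.0, 286.0, 0.0], 0.82), ([576.0, 312.0, 127.0], 0.55)]
lid_loop [([309.0, 289.0, 65.0], 0.74), ([576.0, 307.0, 194.0], 0.62)]
hood [([575.0, 313.0, 126.0], 0.58)]
lifter [([506.0, -373.0, 156.0], 0.84), ([719.0, -366.0, -3.0], 0.32)]
lifter_seat [([515.0, -372.0, 44.0], 0.86), ([812.0, -143.0, -2.0], 0.72)]
lifter_grip [([507.0, -375.0, 213.0], 0.87)]
stand [([505.0, -371.0, -1.0], 0.82), ([5
[... 446 characters left out ...]
4 , 1117.75765377]), 'rotation': array([-171.52927233,    0.32708039,  -90.90254448])}
furnace [([579.0, 310.0, 3.0], 0.95)]
lid [([573.0, 311.0, 131.0], 0.9), ([309.0, 285.0, -3.0], 0.85)]
lid_loop [([575.0, 308.0, 191.0], 0.95)]
hood []
lifter [([507.0, -371.0, 154.0], 0.76), ([519.0, -378.0, 47.0], 0.5)]
lifter_seat []
lifter_grip [([506.0, -373.0, 213.0], 0.7), ([576.0, 308.0, 136.0], 0.38), ([813.0, -145.0, 5.0], 0.18)]
stand []
stand_fork [([502.0, -373.0, 153.0], 0.8), ([795.0, 20.0, 2.0], 0.28)]
slab [([595.0, -118.0, 0.0], 0.55)]
slab_top [([599.0, -119.0, 44.0], 0.59), ([597.0, -120.0, 3.0], 0.28)]
bottle []
gloves [([720.0, -368.0, 0.0], 0.84)]
crucible [([796.0, 20.0, 0.0], 0.5)]
```

View pics/side0.png

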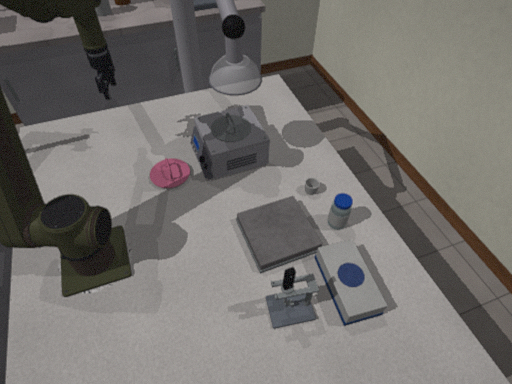

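View pics/top0.png

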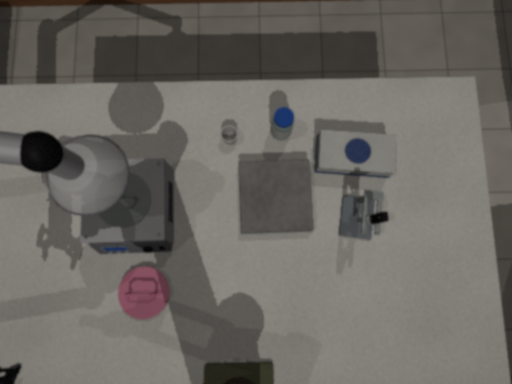

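```bash
sed -i 's/^    return np.array(i.*$/    return np.array(i["eye"])+Rotation.from_euler("xyz",i["rotation"],degrees=True).apply([(u-i["cx"])\/i["fx"]*d,(v-i["cy"])\/i["fy"]*d,d])/; 1a from scipy.spatial.transform import Rotation' h.py
python3 - <<'E'
from h import *
t=cv2.imread('pics/top0.png'); s=cv2.imread('pics/side0.png'); d=np.load('pics/top0.npy')
f=lambda im,u,v,w=64,h=48: cv2.resize(im[v-h:v+h,u-w:u+w],(400,300),interpolation=cv2.INTER_CUBIC)
cv2.imwrite('pics/crop.png',np.vstack([np.hstack([f(t,125,205),f(t,360,205,)]),np.hstack([f(s,232,125),f(s,300,285)])]))
i=optics.camera_info('top')
W=np.array([[world('top',u,v,d[v,u],i) for u in range(512)] for v in range(384)])
def blob(lo,hi,x,y):
    m=(W[...,2]>lo)&(W[...,2]<hi)&(abs(W[...,0]-x[0])<x[1])&(abs(W[...,1]-y[0])<y[1])
    P=W[m][:,:2].astype(np.float32); return P
for n,a in dict(slab=(35,55,(598,140),(-120,140)),foot=(8,22,(520,100),(-371,100)),fork=(148,164,(520,80),(-371,60)),loop=(178,200,(577,60),(311,60)),furn=(134,146,(577,150),(311,150)),gloves=(65,85,(721,110),(-368,150))).items():
    P=blob(*a); 
    if len(P)>4: print(n,len(P),cv2.minAreaRect(P), np.linalg.svd(P-P.mean(0),full_matrices=False)[2][0])
E
```

```text
slab 5122 ((611.138427734375, -134.42184448242188), (246.24124145507812, 250.25628662109375), 1.2256929874420166) [-0.66567874  0.74623847]
foot 978 ((533.8114624023438, -348.27764892578125), (149.34042358398438, 130.20298767089844), 81.44889831542969) [-0.99980134  0.01993138]
fork 547 ((529.3021850585938, -372.31707763671875), (52.79557418823242, 119.5787124633789), 80.74700927734375) [-0.9802249   0.19788672]
loop 40 ((577.9451293945312, 284.32598876953125), (30.202415466308594, 7.869288921356201), 89.73341369628906) [ 0.09302491 -0.99566376]
furn 3943 ((576.8499145507812, 313.2667236328125), (230.5711669921875, 231.8065185546875), 1.2973519563674927) [-0.7619151   0.64767694]
gloves 2985 ((724.0711669921875, -367.9741516113281), (230.3181610107422, 122.07030487060547), 84.60662078857422) [-0.08721361 -0.99618965]
```

View pics/crop.png

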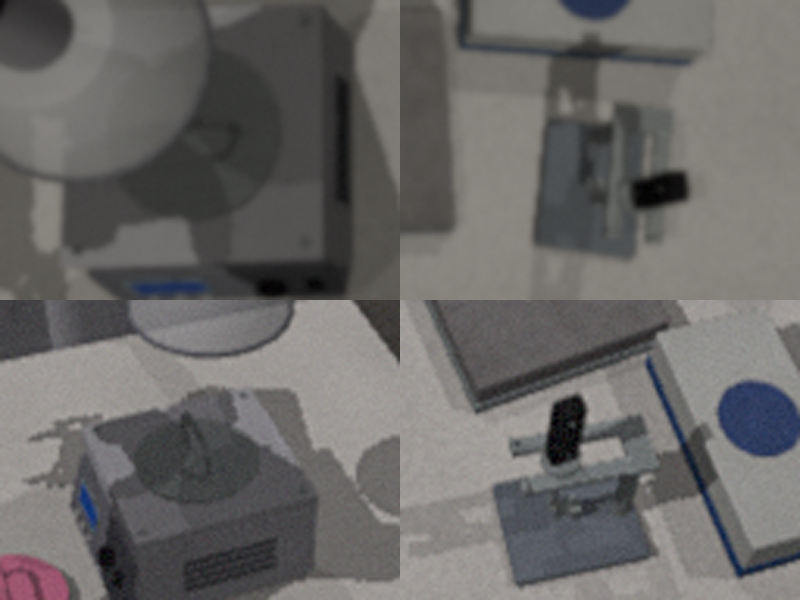

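>>> {"op": "step_arm", "data": {"slide": [[3.3,-4.4,1],[3.3,-4.4,1],[3.3,-4.4,1],[3.3,-4.4,1],[3.3,-4.4,1],[3.3,-4.4,1],[1.4,-5.6,1],[1.4,-5.6,0.5]], "spin": [2,2,2,2,2,0,0,0], "hand": 0}}

```text
clock: 2.5
ee_pos: [411.2, 166.9, 480.4]
tool_rot: [180.0, 0.1, 171.3]
contact_force: [1.2, 0.1, 0.8]
grip_width: 1.001
gripper_force: 0.0
```

>>> {"op": "step_arm", "data": {"slide": [[1.4,-5.6,0],[1.4,-5.6,0],[1.4,-5.6,0],[0.2,-6,0],[0.2,-6,0],[0.2,-6,0],[0.2,-6,0],[0.2,-6,0]], "spin": [0,0,0,0,0,0,0,0]}}

```text
clock: 3.5
ee_pos: [462.3, -301.5, 479.9]
tool_rot: [180.0, 0.0, 171.3]
contact_force: [0.7, -0.8, -0.9]
grip_width: 0.999
gripper_force: 0.0
```

>>> {"op": "step_arm", "data": {"slide": [[0.0,-6,0],[0,0,0]], "spin": [0,0]}}

```text
clock: 3.75
ee_pos: [462.3, -363.8, 478.9]
tool_rot: [-179.9, -0.0, 171.0]
contact_force: [0.1, 1.2, -0.0]
grip_width: 1.0
gripper_force: 0.0
```

```bash
python3 - <<'E'
from h import *
s=monitor.read_state(); print({k:np.round(s[k],2).tolist() for k in ['clock','ee_pos','tool_rot','joint_positions']})
p,d=snap('wrist','w1'); i=optics.camera_info('wrist'); print(i)
for n in ['lifter','lifter_grip','stand_fork','stand']:
    print(n,[(np.round(r['point']).tolist(),round(r['score'],2)) for r in nets.pinpoint('wrist',n)[:3]])
uu,vv=np.meshgrid(range(512),range(384))
R=Rotation.from_euler('xyz',i['rotation'],degrees=True)
W=(R.apply(np.stack([(uu-i['cx'])/i['fx']*d,(vv-i['cy'])/i['fy']*d,d],-1).reshape(-1,3))+i['eye']).reshape(384,512,3)
W[d==0]=-999
for n,lo,hi in [('handletop',243,259),('fork',150,163),('foot',8,20)]:
    m=(W[...,2]>lo)&(W[...,2]<hi)&(abs(W[...,0]-530)<90)&(abs(W[...,1]+371)<80)
    P=W[m][:,:2].astype(np.float32)
    if len(P)>4: print(n,len(P),cv2.minAreaRect(P),W[m][:,2].mean())
E
```

```text
{'clock': 3.75, 'ee_pos': [462.34, -363.75, 478.87], 'tool_rot': [-179.92, -0.01, 170.99], 'joint_positions': [-42.28, 16.01, 77.84, -0.07, 86.11, -123.27]}
{'fx': 269.3473346607671, 'fy': 269.3473346607671, 'cx': 258.3719908421745, 'cy': 190.0121401089146, 'eye': array([ 396.22335892, -352.27647868,  447.80476433]), 'rotation': array([ 1.64692573e+02, -7.71287848e-02,  8.10831166e+01])}
lifter [([505.0, -374.0, 157.0], 0.96)]
lifter_grip [([506.0, -366.0, 211.0], 0.86)]
stand_fork [([505.0, -370.0, 153.0], 0.92), ([521.0, -373.0, 45.0], 0.72)]
stand [([506.0, -364.0, 0.0], 0.91)]
handletop 647 ((506.63653564453125, -369.5195617675781), (25.40338134765625, 17.98905372619629), 0.9186283349990845) 249.84387784397785
fork 2364 ((528.3870239257812, -372.4578552246094), (51.80427169799805, 120.5513916015625), 81.80280303955078) 156.0166246536735
foot 2388 ((529.345703125, -371.5744934082031), (99.97102355957031, 128.97793579101562), 81.47315216064453) 13.873711131523372
```

View pics/w1.png

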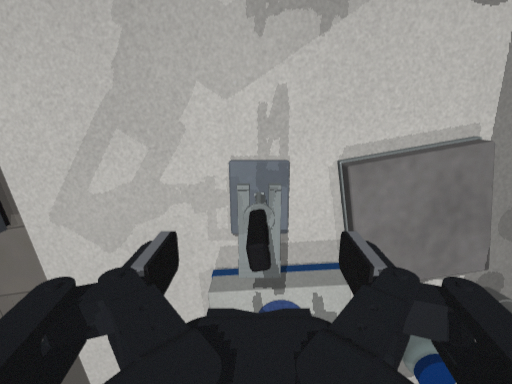

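>>> {"op": "step_arm", "data": {"slide": [[4.4,-0.6,0],[0,0,0],[0,0,-4],[0,0,-3.2],[0,0,-2],[0,0,0]], "spin": [10,0,0,0,0,0]}}

```text
clock: 4.75
ee_pos: [505.7, -363.8, 386.2]
tool_rot: [179.8, -0.2, -178.7]
contact_force: [-0.6, -0.1, 0.5]
grip_width: 1.001
gripper_force: 0.0
```

>>> {"op": "step_arm", "data": {"slide": [[0,0,0],[0,0,0],[0,0,0],[0,0,0],[0,0,0],[0,0,0]], "spin": [0,0,0,0,0,0], "hand": 1, "force": 80}}

```text
clock: 5.5
ee_pos: [506.8, -365.7, 388.6]
tool_rot: [-179.9, 0.1, -178.7]
contact_force: [-0.5, 0.0, 5.5]
grip_width: 0.199
gripper_force: 80.2
```

>>> {"op": "step_arm", "data": {"slide": [[0,0,0.8],[0,0,0.7],[-2,0.3,0],[-3,0.4,0],[-3,0.5,0],[-3,0.4,0.5],[0,0,3],[0,0,0]], "spin": [0,0,0,0,0,0,0,0]}}

```text
clock: 6.5
ee_pos: [396.9, -350.0, 439.9]
tool_rot: [-179.8, 0.2, -178.8]
contact_force: [0.3, -1.1, -2.4]
grip_width: 0.197
gripper_force: 79.3
```

```bash
cat >> h.py <<'E'
def cloud(c,d):
    i=optics.camera_info(c); uu,vv=np.meshgrid(range(512),range(384))
    R=Rotation.from_euler('xyz',i['rotation'],degrees=True)
    W=(R.apply(np.stack([(uu-i['cx'])/i['fx']*d,(vv-i['cy'])/i['fy']*d,d],-1).reshape(-1,3))+i['eye']).reshape(384,512,3); W[d==0]=-999
    return W
def sel(W,x,y,z):
    return W[(W[...,0]>x[0])&(W[...,0]<x[1])&(W[...,1]>y[0])&(W[...,1]<y[1])&(W[...,2]>z[0])&(W[...,2]<z[1])]
E
python3 - <<'E'
from h import *
W=cloud('top',np.load('pics/top0.npy'))
P=sel(W,(450,750),(-260,20),(40,52)); print(P[:,2].mean())
for q in (0.5,1,99,99.5): print(q,np.percentile(P[:,0],q),np.percentile(P[:,1],q))
for y0 in range(-220,0,20):
    Q=P[abs(P[:,1]-y0)<8]; 
    if len(Q): print(y0,Q[:,0].min().round(1),Q[:,0].max().round(1))
s=monitor.read_state(); print(s['ee_pos'],s['contact_force'])
p,d=snap('side','s1')
for n in ['lifter','lifter_grip','lifter_seat']: print(n,[(np.round(r['point']).tolist(),round(r['score'],2)) for r in nets.pinpoint('side',n)[:2]])
E
```

```text
45.36852225423355
0.5 488.5801341744734 -229.60143201009237
1 490.0895548552748 -227.4513906405093
99 705.1819045379925 -11.958033866033102
99.5 706.9795761532368 -10.403389626299258
-220 490.7 708.0
-200 491.2 708.3
-180 488.8 708.8
-160 489.0 706.0
-140 489.3 706.1
-120 489.5 706.6
-100 490.0 707.2
-80 487.2 704.6
-60 487.5 704.1
-40 487.8 705.2
-20 488.0 705.2
[ 396.89319822 -350.01969447  439.9297902 ] [ 0.28955632 -1.13827002 -2.42416742]
lifter [([399.0, -357.0, 206.0], 0.66)]
lifter_grip [([394.0, -352.0, 264.0], 0.63)]
lifter_seat [([407.0, -351.0, 97.0], 0.54)]
```

>>> {"op": "step_arm", "data": {"slide": [[4.1,3.4,0],[4.1,3.4,0],[4.1,3.4,0],[4.1,3.4,0],[4.1,3.4,0],[4.1,3.4,0],[4.1,3.2,0],[4,3,0]], "spin": [0,0,0,0,0,0,0,0]}}

```text
clock: 7.7
ee_pos: [725.1, -81.7, 435.5]
tool_rot: [180.0, -0.2, -178.7]
contact_force: [0.1, -0.2, -2.3]
grip_width: 0.201
gripper_force: 79.3
```

>>> {"op": "step_arm", "data": {"slide": [[0,0,0],[0,0,-2.5],[0,0,-2.5],[0,0,-2.5],[0,0,-0.5],[0,0,0]], "spin": [0,0,0,0,0,0]}}

```text
clock: 8.45
ee_pos: [723.4, -83.7, 357.1]
tool_rot: [180.0, -0.1, -178.7]
contact_force: [0.2, -0.2, -1.4]
grip_width: 0.204
gripper_force: 79.1
```

```bash
python3 - <<'E'
from h import *
s=monitor.read_state(); print(s['ee_pos'],s['contact_force'],s['tool_rot'])
for c in ['side','wrist']:
  p,d=snap(c,c+'2')
  for n in ['lifter','lifter_grip','lifter_seat']: print(c,n,[(np.round(r['point']).tolist(),round(r['score'],2)) for r in nets.pinpoint(c,n)[:2]])
E
```

```text
[723.40675046 -83.74753988 357.12198249] [ 0.19945359 -0.23997112 -1.39987455] [ 1.79992054e+02 -8.41434590e-02 -1.78740771e+02]
side lifter [([721.0, -84.0, 123.0], 0.7)]
side lifter_grip [([719.0, -85.0, 180.0], 0.65), ([594.0, -120.0, 42.0], 0.56)]
side lifter_seat [([732.0, -83.0, 14.0], 0.53)]
wrist lifter [([724.0, -85.0, 127.0], 0.89)]
wrist lifter_grip [([723.0, -79.0, 182.0], 0.66)]
wrist lifter_seat [([724.0, -85.0, 128.0], 0.75)]
```

>>> {"op": "step_arm", "data": {"slide": [[-0.7,0,0.2],[-0.7,0,0],[-1.1,0,0],[-1.1,0,0],[-0.8,0,-0.3],[-0.8,0,-0.3],[-0.8,0,-0.3],[-0.8,0,-0.3]], "spin": [0,0,0,0,0,0,0,0], "force": 30}}

```text
clock: 9.85
ee_pos: [655.2, -83.5, 347.8]
tool_rot: [-180.0, 0.0, -178.7]
contact_force: [2.7, 0.6, 1.2]
grip_width: 0.198
gripper_force: 79.2
```

```bash
python3 - <<'E'
from h import *
for c in ['side','wrist']:
  p,d=snap(c,c+'3')
  for n in ['lifter','lifter_grip','lifter_seat']: print(c,n,[(np.round(r['point']).tolist(),round(r['score'],2)) for r in nets.pinpoint(c,n)[:2]])
a=cv2.imread('pics/side3.png')[140:300,200:420]; b=cv2.imread('pics/wrist3.png')
cv2.imwrite('pics/p3.png',np.hstack([cv2.resize(a,(400,300)),cv2.resize(b,(400,300))]))
E
```

```text
side lifter [([687.0, -83.0, 120.0], 0.59)]
side lifter_grip [([663.0, -87.0, 172.0], 0.62), ([796.0, 23.0, 6.0], 0.47)]
side lifter_seat [([729.0, -80.0, 17.0], 0.58)]
wrist lifter [([684.0, -86.0, 120.0], 0.94)]
wrist lifter_grip []
wrist lifter_seat [([684.0, -87.0, 119.0], 0.32)]
```

View pics/p3.png

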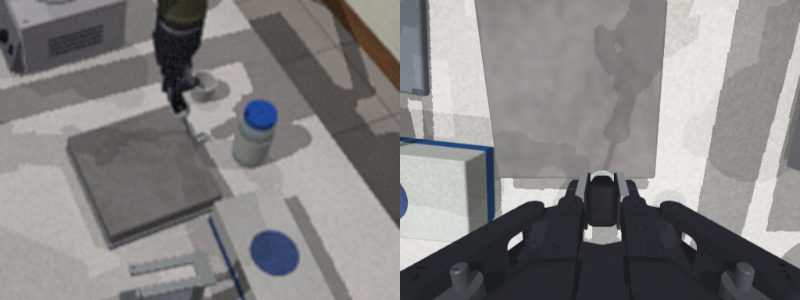

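>>> {"op": "step_arm", "data": {"slide": [[-0.9,0,-0.5],[-0.9,0,-0.5],[-0.8,0,-0.5],[-0.8,0,-0.5],[-0.7,0,-0.7],[-0.7,0,-0.7],[-0.7,0,-0.7],[-0.7,0,-0.7]], "spin": [0,0,0,0,0,0,0,0]}}

```text
clock: 11.25
ee_pos: [593.2, -83.4, 299.2]
tool_rot: [-180.0, -0.0, -178.7]
contact_force: [2.2, -0.8, 2.3]
grip_width: 0.199
gripper_force: 79.0
```

```bash
cat > lean.py <<'E'
from h import *
def lean(tag,cams=('side','wrist')):
  s=monitor.read_state(); e=np.array(s['ee_pos']); g=e-[0,0,155]; print(np.round(s['clock'],2),np.round(e,1),'F',np.round(s['contact_force'],1),'T',np.round(s['wrist_torque'],2))
  for c in cams:
    p,d=snap(c,c+tag)
    for n in ['lifter','lifter_seat']:
      for r in nets.pinpoint(c,n)[:2]:
        v=np.array(r['point'])-g; print(c,n,np.round(r['point']),round(r['score'],2),'rel',np.round(v),'len',np.linalg.norm(v).round(),'lean',np.degrees(np.arctan2(np.hypot(v[0],v[1]),-v[2])).round(1)+(0 if n=='lifter' else -3))
E
python3 -c "
from lean import *; lean('4')"
```

```text
11.25 [593.2 -83.4 299.2] F [ 2.2 -0.8  2.3] T [-0.12 -1.14 -0.08]
side lifter [657. -85.  95.] 0.46 rel [ 63.  -1. -49.] len 80.0 lean 52.3
wrist lifter [653. -86.  95.] 0.77 rel [ 60.  -3. -49.] len 77.0 lean 50.9
```

>>> {"op": "step_arm", "data": {"slide": [[0,0,0],[0,0,2],[0,0,4],[0,0,4],[-2,2,4],[-3.4,4.5,0.2],[-3.4,4.5,0],[-3.4,4.5,0]], "spin": [0,0,0,0,0,0,0,0], "hand": 1, "force": 120}}

```text
clock: 12.55
ee_pos: [469.5, 72.6, 440.9]
tool_rot: [180.0, -0.2, -178.8]
contact_force: [0.6, 0.8, -3.0]
grip_width: 0.195
gripper_force: 117.4
```

>>> {"op": "step_arm", "data": {"slide": [[-3.4,4.5,0],[-3.4,4.5,0],[-2.5,3.5,0],[0,4,0],[0,0,0]], "spin": [0,0,0,0,0]}}

```text
clock: 13.18
ee_pos: [377.6, 238.4, 441.1]
tool_rot: [-180.0, -0.1, -178.5]
contact_force: [1.3, -0.4, -2.9]
grip_width: 0.196
gripper_force: 117.9
```

```bash
python3 - <<'E'
from lean import *; lean('5')
for c in ['wrist','top']:
  snap(c,c+'5b')
  for n in ['lid_loop','lid','hood']: print(c,n,[(np.round(r['point']).tolist(),round(r['score'],2)) for r in nets.pinpoint(c,n)[:2]])
  W=cloud(c,np.load(f'pics/{c}5b.npy')); P=sel(W,(540,610),(250,370),(184,202)); print(len(P))
  if len(P)>5: 
    vx,vy,x0,y0=cv2.fitLine(P[:,:2].astype(np.float32),cv2.DIST_HUBER,0,.01,.01).ravel(); print(vx,vy,x0,y0,P[:,1].min(),P[:,1].max(),P[:,2].max())
E
```

```text
13.18 [377.6 238.4 441.1] F [ 1.3 -0.4 -2.9] T [-0.    0.17  0.  ]
side lifter [798.  25.   4.] 0.64 rel [ 420. -213. -282.] len 549.0 lean 59.1
side lifter [442. 237. 237.] 0.63 rel [ 64.  -2. -49.] len 81.0 lean 52.6
side lifter_seat [529. 244. 170.] 0.56 rel [ 151.    6. -116.] len 190.0 lean 49.6
wrist lifter [442. 235. 236.] 0.92 rel [ 64.  -4. -50.] len 82.0 lean 52.0
wrist lifter_seat [399. 241. 271.] 0.61 rel [ 21.   2. -15.] len 26.0 lean 51.4
wrist lid_loop [([308.0, 283.0, 66.0], 0.89)]
wrist lid [([308.0, 285.0, 5.0], 0.7)]
wrist hood []
0
top lid_loop [([310.0, 284.0, 61.0], 0.88), ([575.0, 308.0, 192.0], 0.62)]
top lid [([310.0, 286.0, -1.0], 0.6), ([575.0, 312.0, 130.0], 0.56)]
top hood []
33
0.11914086 -0.99287736 576.36554 284.30493 271.19583912965663 299.5439724934264 195.83369985456466
```

View pics/wrist5b.png

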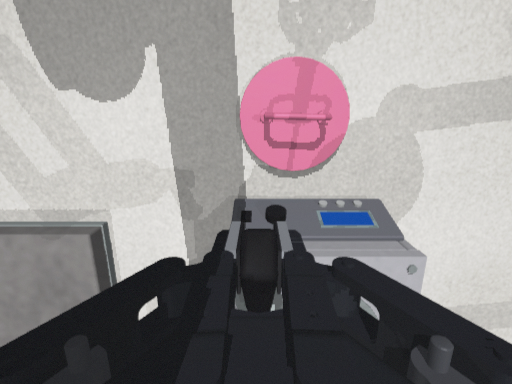

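>>> {"op": "step_arm", "data": {"slide": [[0,2.5,-0.4],[0.1,2.4,0],[0,0,0],[1,0.1,0],[1,0.1,0],[1,0.1,0],[1.5,0.2,0],[0,0,0]], "spin": [3,2,0,0,0,0,0,0]}}

```text
clock: 14.88
ee_pos: [426.2, 290.6, 437.6]
tool_rot: [180.0, 0.0, -173.8]
contact_force: [0.0, 0.5, -2.6]
grip_width: 0.201
gripper_force: 118.1
```

```bash
python3 - <<'E'
from lean import *; lean('6',('side','top'))
print(monitor.read_state()['tool_rot'])
for c in ['side']:
  snap(c,c+'6b')
  for n in ['lid_loop','lid']: print(c,n,[(np.round(r['point']).tolist(),round(r['score'],2)) for r in nets.pinpoint(c,n)[:2]])
a=cv2.imread('pics/side6b.png')[75:195,160:320];b=cv2.imread('pics/top6.png')[145:265,50:210]
cv2.imwrite('pics/p6.png',np.hstack([cv2.resize(x,(400,300),interpolation=cv2.INTER_CUBIC) for x in (a,b)]))
E
```

```text
14.88 [426.2 290.6 437.6] F [ 0.   0.5 -2.6] T [ 0.02  0.19 -0.03]
side lifter_seat [576. 306. 169.] 0.54 rel [ 150.   15. -114.] len 189.0 lean 49.9
top lifter [485. 298. 226.] 0.68 rel [ 59.   7. -57.] len 82.0 lean 45.9
top lifter_seat [577. 304. 169.] 0.68 rel [ 151.   13. -113.] len 189.0 lean 50.1
[-1.79995075e+02 -2.16570849e-02 -1.73709335e+02]
side lid_loop [([310.0, 284.0, 68.0], 0.81), ([812.0, -142.0, -6.0], 0.68)]
side lid [([310.0, 284.0, 2.0], 0.91), ([577.0, 313.0, 128.0], 0.67)]
```

View pics/p6.png

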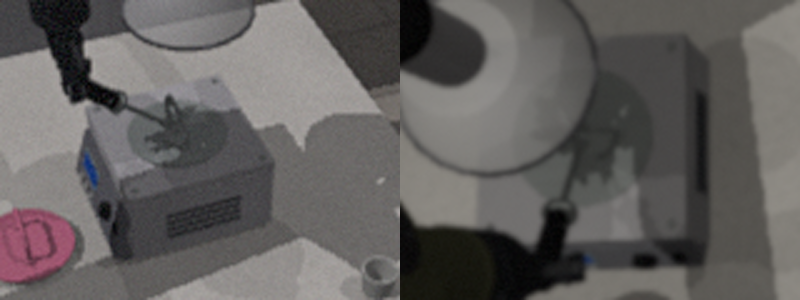

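>>> {"op": "step_arm", "data": {"slide": [[-0.1,0.3,0.5],[0,0,0.4],[0,0,0.4],[0,0,0.3],[0,0,0.3],[0,0,0]], "spin": [0,0,0,0,0,0]}}

```text
clock: 16.08
ee_pos: [423.7, 293.6, 457.0]
tool_rot: [180.0, 0.0, -173.7]
contact_force: [0.2, -0.1, -2.0]
grip_width: 0.197
gripper_force: 118.1
```

>>> {"op": "step_arm", "data": {"slide": [[0,0,0.2],[0,0,0.2],[0,0,0.1],[0,0,0]], "spin": [0,0,0,0]}}

```text
clock: 16.58
ee_pos: [423.6, 293.5, 461.4]
tool_rot: [-180.0, -0.0, -173.7]
contact_force: [0.7, 0.1, -4.3]
grip_width: 0.196
gripper_force: 117.9
```

```bash
python3 - <<'E'
from lean import *; lean('7',('side','top'))
E
```

```text
16.58 [423.6 293.5 461.4] F [ 0.7  0.1 -4.3] T [-0.12  0.27  0.01]
side lifter [489. 299. 257.] 0.7 rel [ 66.   6. -49.] len 82.0 lean 53.2
side lifter_seat [574. 310. 189.] 0.51 rel [ 150.   17. -117.] len 191.0 lean 49.2
top lifter [486. 301. 250.] 0.7 rel [ 62.   8. -56.] len 84.0 lean 48.0
top lifter_seat [576. 306. 193.] 0.76 rel [ 153.   13. -113.] len 191.0 lean 50.5
```

>>> {"op": "step_arm", "data": {"slide": [[0,0,0.2],[0,0,0.2],[0,0,0.2],[0,0,0.2],[0,0,0]], "spin": [0,0,0,0,0]}}

```text
clock: 17.5
ee_pos: [423.6, 293.6, 469.9]
tool_rot: [180.0, 0.0, -173.7]
contact_force: [0.3, -0.8, -7.6]
grip_width: 0.196
gripper_force: 117.8
```

```bash
python3 - <<'E'
from lean import *; lean('8',('side','top'))
for c in ['top','side']:
  for n in ['lid_loop','lid']: print(c,n,[(np.round(r['point']).tolist(),round(r['score'],2)) for r in nets.pinpoint(c,n)[:2]])
E
```

```text
17.5 [423.6 293.6 469.9] F [ 0.3 -0.8 -7.6] T [-0.11  0.8   0.02]
side lifter [490. 297. 265.] 0.63 rel [ 66.   3. -50.] len 83.0 lean 53.1
side lifter_seat [575. 310. 198.] 0.61 rel [ 152.   17. -116.] len 192.0 lean 49.6
top lifter [487. 300. 263.] 0.73 rel [ 63.   6. -52.] len 82.0 lean 50.8
top lifter_seat [576. 302. 198.] 0.81 rel [ 152.    8. -117.] len 192.0 lean 49.5
top lid_loop [([574.0, 309.0, 201.0], 0.86), ([313.0, 285.0, 62.0], 0.86)]
top lid [([307.0, 286.0, -1.0], 0.75), ([573.0, 310.0, 142.0], 0.65)]
side lid_loop [([571.0, 307.0, 199.0], 0.64), ([310.0, 286.0, 64.0], 0.57)]
side lid [([575.0, 314.0, 134.0], 0.75), ([310.0, 284.0, 0.0], 0.58)]
```

>>> {"op": "step_arm", "data": {"slide": [[0,0,0.3],[0,0,0.5],[0,0,0.6],[0,0,0.6],[0,0,0.6],[0,0,0.4],[0,0,0.2],[0,0,0]], "spin": [0,0,0,0,0,0,0,0]}}

```text
clock: 19.0
ee_pos: [423.6, 293.6, 501.8]
tool_rot: [180.0, 0.0, -173.7]
contact_force: [0.4, -0.2, -6.7]
grip_width: 0.192
gripper_force: 117.6
```

>>> {"op": "step_arm", "data": {"slide": [[0,0,0.2],[0,0,0],[0,0,0],[0,0,0]], "spin": [0,0,0,0]}}

```text
clock: 19.5
ee_pos: [423.6, 293.6, 503.6]
tool_rot: [-180.0, -0.0, -173.7]
contact_force: [-0.2, 0.6, -6.3]
grip_width: 0.194
gripper_force: 117.6
```

```bash
python3 - <<'E'
from lean import *; lean('9',('side','top'))
for c in ['top','side']:
  for n in ['lid_loop','lid']: print(c,n,[(np.round(r['point']).tolist(),round(r['score'],2)) for r in nets.pinpoint(c,n)[:2]])
E
```

```text
19.5 [423.6 293.6 503.6] F [-0.2  0.6 -6.3] T [-0.1   0.8  -0.01]
side lifter [572. 308. 233.] 0.71 rel [ 148.   14. -116.] len 189.0 lean 52.0
side lifter [486. 300. 295.] 0.68 rel [ 63.   6. -53.] len 83.0 lean 49.7
side lifter_seat [573. 312. 231.] 0.63 rel [ 149.   18. -118.] len 191.0 lean 48.9
top lifter [488. 302. 293.] 0.63 rel [ 65.   8. -56.] len 86.0 lean 49.5
top lid_loop [([573.0, 306.0, 234.0], 0.79), ([312.0, 284.0, 62.0], 0.56)]
top lid [([312.0, 285.0, -2.0], 0.93), ([573.0, 312.0, 175.0], 0.59)]
side lid_loop [([308.0, 287.0, 63.0], 0.89), ([506.0, -368.0, 153.0], 0.71)]
side lid [([310.0, 285.0, 1.0], 0.93), ([571.0, 312.0, 164.0], 0.57)]
```

>>> {"op": "step_arm", "data": {"slide": [[0.1,-0.3,0],[0.1,-0.6,0],[0.1,-1,0],[0.1,-1.4,0],[0.1,-1.8,0],[0.1,-2.2,0],[0.1,-2.6,0],[0.1,-3,0]], "spin": [0,0,0,0,0,0,0,0]}}

```text
clock: 21.0
ee_pos: [431.4, 162.8, 503.8]
tool_rot: [-180.0, 0.0, -173.7]
contact_force: [0.1, -0.2, -7.4]
grip_width: 0.192
gripper_force: 117.4
```

>>> {"op": "step_arm", "data": {"slide": [[0.15,-3,0],[0.15,-3,0],[0.15,-3,0],[0.15,-3,0],[0.15,-3,0],[0.15,-3,0],[0.15,-2.6,0],[0.15,-2.2,0]], "spin": [0,0,0,0,0,0,0,0]}}

```text
clock: 22.0
ee_pos: [442.7, -65.5, 503.9]
tool_rot: [-179.9, -0.0, -173.8]
contact_force: [0.5, 0.5, -6.5]
grip_width: 0.191
gripper_force: 117.4
```

>>> {"op": "step_arm", "data": {"slide": [[0.05,-1.8,0],[0.05,-1.4,0],[0.05,-1,0],[0.05,-0.8,0],[0.05,-0.6,0],[0.05,-0.5,0],[0.05,-0.5,0],[0.05,-0.4,0]], "spin": [0,0,0,0,0,0,0,0]}}

```text
clock: 23.0
ee_pos: [447.7, -133.6, 503.7]
tool_rot: [-180.0, 0.0, -173.7]
contact_force: [0.3, -0.1, -6.4]
grip_width: 0.19
gripper_force: 117.4
```

```bash
python3 - <<'E'
from lean import *; lean('10',('side','top'))
for c in ['top','side']:
  for n in ['lid_loop','lid']: print(c,n,[(np.round(r['point']).tolist(),round(r['score'],2)) for r in nets.pinpoint(c,n)[:2]])
E
```

```text
23.0 [ 447.7 -133.6  503.7] F [ 0.3 -0.1 -6.4] T [-0.1   0.79 -0.01]
side lifter [ 512. -130.  296.] 0.59 rel [ 64.   4. -52.] len 83.0 lean 50.8
side lifter_seat [ 596. -117.  232.] 0.84 rel [ 149.   17. -116.] len 190.0 lean 49.1
side lifter_seat [ 599. -114.  170.] 0.73 rel [ 152.   20. -178.] len 235.0 lean 37.6
top lifter_seat [ 601. -122.  235.] 0.66 rel [ 153.   11. -114.] len 191.0 lean 50.5
top lid_loop [([310.0, 284.0, 64.0], 0.79), ([598.0, -118.0, 233.0], 0.59)]
top lid [([598.0, -117.0, 174.0], 0.88), ([311.0, 287.0, 0.0], 0.85)]
side lid_loop [([309.0, 286.0, 62.0], 0.71), ([598.0, -118.0, 232.0], 0.57)]
side lid [([598.0, -116.0, 171.0], 0.64), ([597.0, -118.0, 231.0], 0.59)]
```

View pics/side10.png

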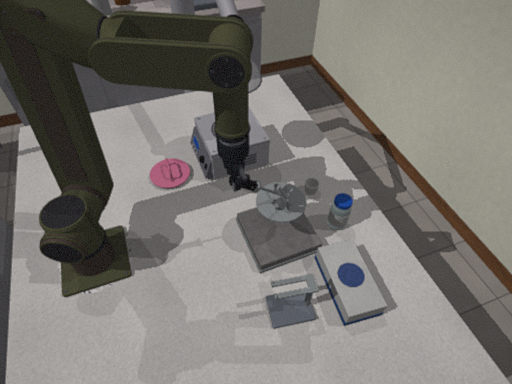

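>>> {"op": "step_arm", "data": {"slide": [[0,0,-0.5],[0,0,-1.2],[0,0,-2],[0,0,-2.2],[0,0,-2],[0,0,-1.5],[0,0,-1],[0,0,-0.6]], "spin": [0,0,0,0,0,0,0,0]}}

```text
clock: 24.5
ee_pos: [447.7, -133.5, 393.2]
tool_rot: [180.0, -0.0, -173.7]
contact_force: [-0.8, -0.6, -6.7]
grip_width: 0.198
gripper_force: 117.4
```

>>> {"op": "step_arm", "data": {"slide": [[0,0,-0.4],[0,0,-0.3],[0,0,-0.2],[0,0,-0.2],[0,0,-0.2],[0,0,-0.2],[0,0,-0.2],[0,0,-0.2]], "spin": [0,0,0,0,0,0,0,0]}}

```text
clock: 25.5
ee_pos: [448.4, -133.6, 375.4]
tool_rot: [-179.9, 0.2, -173.7]
contact_force: [0.4, -0.2, -2.6]
grip_width: 0.196
gripper_force: 117.8
```

>>> {"op": "step_arm", "data": {"slide": [[0,0,-0.5],[0,0,-0.5],[0,0,-0.4],[0,0,-0.2],[0,0,0]], "spin": [0,0,0,0,0]}}

```text
clock: 26.12
ee_pos: [447.6, -133.4, 358.5]
tool_rot: [180.0, -0.0, -173.7]
contact_force: [-0.2, -0.3, -2.0]
grip_width: 0.192
gripper_force: 117.8
```

```bash
python3 - <<'E'
from lean import *; lean('11',('side','top'))
for c in ['top','side']:
  for n in ['lid_loop','lid']: print(c,n,[(np.round(r['point']).tolist(),round(r['score'],2)) for r in nets.pinpoint(c,n)[:2]])
E
```

```text
26.12 [ 447.6 -133.4  358.5] F [-0.2 -0.3 -2. ] T [-0.01  0.2   0.  ]
side lifter [ 511. -128.  153.] 0.56 rel [ 63.   5. -50.] len 81.0 lean 51.5
side lifter_seat [ 597. -117.   91.] 0.58 rel [ 150.   17. -113.] len 188.0 lean 50.2
top lifter_seat [ 600. -124.   91.] 0.64 rel [ 153.    9. -112.] len 190.0 lean 50.8
top lid_loop [([314.0, 284.0, 61.0], 0.85), ([598.0, -116.0, 108.0], 0.82)]
top lid [([310.0, 288.0, -2.0], 0.62), ([601.0, -116.0, 51.0], 0.58)]
side lid_loop [([310.0, 288.0, 62.0], 0.74), ([598.0, -121.0, 107.0], 0.57)]
side lid [([313.0, 284.0, 2.0], 0.65), ([601.0, -113.0, 44.0], 0.59)]
```

>>> {"op": "step_arm", "data": {"slide": [[0,0,-0.2],[-0.8,-0.1,0],[-1,-0.1,0],[-1,-0.1,0],[-1,-0.1,0],[-0.7,-0.1,0],[0,0,0]], "spin": [0,0,0,0,0,0,0]}}

```text
clock: 27.5
ee_pos: [402.0, -138.5, 356.8]
tool_rot: [180.0, 0.0, -173.8]
contact_force: [0.2, -0.3, -2.9]
grip_width: 0.193
gripper_force: 118.0
```

```bash
python3 - <<'E'
from lean import *; lean('12',('side','top'))
for c in ['top','side']:
  for n in ['lid_loop','lid']: print(c,n,[(np.round(r['point']).tolist(),round(r['score'],2)) for r in nets.pinpoint(c,n)[:2]])
E
```

```text
27.5 [ 402.  -138.5  356.8] F [ 0.2 -0.3 -2.9] T [-0.05  0.12  0.05]
side lifter [ 465. -134.  153.] 0.59 rel [ 63.   4. -49.] len 80.0 lean 51.9
side lifter_seat [ 552. -123.   85.] 0.66 rel [ 150.   16. -117.] len 191.0 lean 49.2
side lifter_seat [ 599. -120.  109.] 0.51 rel [197.  19. -93.] len 219.0 lean 61.900000000000006
top lifter [ 464. -129.  145.] 0.72 rel [ 62.   9. -57.] len 84.0 lean 47.9
top lifter_seat [ 556. -125.   84.] 0.69 rel [ 154.   13. -117.] len 194.0 lean 49.9
top lid_loop [([601.0, -120.0, 109.0], 0.98), ([311.0, 284.0, 61.0], 0.63)]
top lid [([311.0, 284.0, -0.0], 0.94), ([598.0, -115.0, 48.0], 0.64)]
side lid_loop [([312.0, 288.0, 66.0], 0.91), ([598.0, -119.0, 109.0], 0.87)]
side lid [([598.0, -113.0, 44.0], 0.78), ([307.0, 288.0, -0.0], 0.69)]
```

>>> {"op": "step_arm", "data": {"slide": [[-1,-1,1.5],[-1,-1.4,1.2],[-1.6,-2.9,0],[-1.6,-2.9,0],[-1.6,-2.9,0],[-1.6,-2.9,0],[-1.6,-2.9,0],[-1.5,-2.8,0]], "spin": [0,0,-2.5,-2.5,-2.5,-2.5,-2.5,-2.3]}}

```text
clock: 29.0
ee_pos: [287.0, -336.4, 383.7]
tool_rot: [-180.0, 0.0, 171.4]
contact_force: [0.4, -0.0, -2.2]
grip_width: 0.192
gripper_force: 118.1
```

```bash
python3 - <<'E'
from lean import *; lean('13',('side','top','wrist'))
print(monitor.read_state()['tool_rot'])
p,d=cv2.imread('pics/wrist13.png'),np.load('pics/wrist13.npy')
for n in ['stand_fork','stand']:
  print(n,[(np.round(r['point']).tolist(),round(r['score'],2)) for r in nets.pinpoint('wrist',n)[:2]],[(np.round(r['point']).tolist(),round(r['score'],2)) for r in nets.pinpoint('side',n)[:2]])
W=cloud('top',np.load('pics/top13.npy'))
for nm,z in (('fork',(148,164)),('foot',(7,21))):
  P=sel(W,(440,620),(-450,-290),z); print(nm,len(P),cv2.minAreaRect(P[:,:2].astype(np.float32)))
a=cv2.imread('pics/side13.png')[215:335,200:360];b=cv2.imread('pics/top13.png')[150:270,300:460]
cv2.imwrite('pics/p13.png',np.hstack([cv2.resize(x,(400,300),interpolation=cv2.INTER_CUBIC) for x in (a,b)]))
E
```

```text
29.0 [ 287.  -336.4  383.7] F [ 0.4 -0.  -2.2] T [-0.03  0.13  0.01]
side lifter [ 350. -349.  180.] 0.67 rel [ 63. -13. -49.] len 80.0 lean 52.7
side lifter_seat [ 440. -363.  112.] 0.59 rel [ 153.  -26. -117.] len 194.0 lean 50.0
side lifter_seat [ 812. -144.   -0.] 0.26 rel [ 525.  192. -229.] len 604.0 lean 64.7
top lifter [ 346. -346.  176.] 0.61 rel [ 59.  -9. -52.] len 79.0 lean 48.7
top lifter_seat [ 437. -364.  118.] 0.69 rel [ 150.  -28. -111.] len 189.0 lean 51.0
top lifter_seat [ 504. -372.    1.] 0.24 rel [ 217.  -36. -228.] len 316.0 lean 41.0
wrist lifter [ 354. -346.  179.] 0.78 rel [ 67. -10. -50.] len 84.0 lean 53.7
[ 1.79978824e+02 -3.86284228e-03  1.71556370e+02]
stand_fork [] [([503.0, -371.0, 153.0], 0.91), ([718.0, -370.0, -1.0], 0.27)]
stand [] [([505.0, -368.0, -2.0], 0.68)]
fork 576 ((529.0272216796875, -372.41595458984375), (51.34990692138672, 119.51801300048828), 80.84288024902344)
foot 1095 ((526.0294189453125, -361.5484619140625), (121.04851531982422, 142.0438232421875), 81.66470336914062)
```

View pics/p13.png

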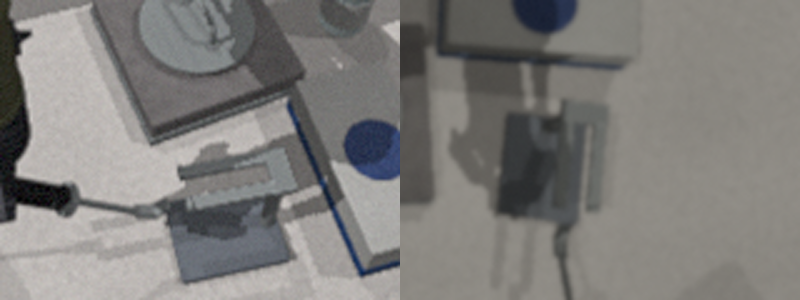

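>>> {"op": "step_arm", "data": {"slide": [[1,0.1,0],[1.5,-0.2,0],[2,-0.3,0],[2,-0.3,0],[1.5,-0.2,0],[1.5,-0.2,0],[0.6,-0.1,0],[0,0,0]], "spin": [0,0,0,0,0,0,0,0]}}

```text
clock: 30.65
ee_pos: [388.9, -347.4, 383.5]
tool_rot: [180.0, -0.0, 171.5]
contact_force: [-0.1, -0.8, -1.4]
grip_width: 0.191
gripper_force: 118.2
```

```bash
python3 - <<'E'
from lean import *; lean('14',('side','top','wrist'))
E
```

```text
30.65 [ 388.9 -347.4  383.5] F [-0.1 -0.8 -1.4] T [ 0.03  0.19 -0.01]
side lifter [ 456. -358.  182.] 0.67 rel [ 67. -11. -47.] len 82.0 lean 55.2
side lifter_seat [ 539. -372.  113.] 0.58 rel [ 150.  -24. -116.] len 191.0 lean 49.8
top lifter [ 449. -357.  174.] 0.8 rel [ 60. -10. -55.] len 82.0 lean 48.1
wrist lifter [ 452. -359.  180.] 0.96 rel [ 63. -12. -48.] len 80.0 lean 52.9
```

>>> {"op": "step_arm", "data": {"slide": [[0.8,-0.1,0],[0.8,-0.1,0],[0.8,-0.1,0.3],[0.8,-0.2,0.4],[0.8,-0.1,0.4],[0.8,-0.1,0.3],[0,0,0]], "spin": [0,0,0,0,0,0,0], "hand": 1, "force": 50}}

```text
clock: 31.98
ee_pos: [437.3, -354.4, 397.6]
tool_rot: [180.0, 0.0, 171.5]
contact_force: [-2.3, 0.3, -3.4]
grip_width: 0.193
gripper_force: 118.1
```

```bash
python3 - <<'E'
from lean import *; lean('15',('side','top','wrist'))
E
```

```text
31.98 [ 437.3 -354.4  397.6] F [-2.3  0.3 -3.4] T [0.27 1.03 0.1 ]
side lifter [ 484. -362.  179.] 0.55 rel [ 47.  -7. -64.] len 79.0 lean 36.8
side lifter_seat [ 552. -372.   93.] 0.63 rel [ 114.  -17. -150.] len 189.0 lean 34.7
top lifter [ 481. -360.  178.] 0.74 rel [ 43.  -6. -65.] len 78.0 lean 34.0
wrist lifter [ 483. -365.  179.] 0.8 rel [ 46. -11. -64.] len 79.0 lean 36.3
wrist lifter_seat [ 552. -372.   93.] 0.88 rel [ 115.  -18. -150.] len 190.0 lean 34.9
```

>>> {"op": "step_arm", "data": {"slide": [[0.8,-0.1,0.2],[0.8,-0.1,0.2],[0.8,-0.1,0.2],[0.8,-0.2,0.1],[0.9,-0.1,0],[0.8,-0.1,0.1],[0.8,-0.1,0],[0,0,0]], "spin": [0,0,0,0,0,0,0,0]}}

```text
clock: 33.42
ee_pos: [493.9, -362.6, 405.5]
tool_rot: [-180.0, -0.0, 171.5]
contact_force: [-3.6, 0.5, -2.4]
grip_width: 0.196
gripper_force: 120.7
```

>>> {"op": "step_arm", "data": {"slide": [[0.8,-0.1,0],[0.8,-0.2,0],[0.8,-0.1,0],[0.8,-0.1,0],[0.5,-0.1,0],[0,0,0]], "spin": [0,0,0,0,0,0]}}

```text
clock: 34.17
ee_pos: [530.9, -368.4, 405.4]
tool_rot: [180.0, -0.0, 171.5]
contact_force: [-3.8, -0.1, -1.0]
grip_width: 0.192
gripper_force: 123.6
```

```bash
python3 - <<'E'
from lean import *; lean('16',('side','top','wrist'))
E
```

```text
34.17 [ 530.9 -368.4  405.4] F [-3.8 -0.1 -1. ] T [ 0.22  1.37 -0.02]
side lifter [ 536. -371.  173.] 0.63 rel [  5.  -3. -77.] len 78.0 lean 4.2
side lifter [ 526. -371.  230.] 0.45 rel [ -5.  -3. -21.] len 21.0 lean 15.9
side lifter_seat [ 553. -371.   66.] 0.58 rel [  22.   -2. -184.] len 186.0 lean 3.8
top lifter [ 533. -368.  168.] 0.62 rel [  2.   1. -82.] len 83.0 lean 1.7
top lifter [ 505. -369.   -0.] 0.45 rel [ -26.   -0. -250.] len 252.0 lean 5.8
top lifter_seat [ 554. -375.   66.] 0.64 rel [  23.   -6. -185.] len 186.0 lean 4.3
top lifter_seat [ 532. -368.  229.] 0.59 rel [  1.   0. -22.] len 22.0 lean -0.3999999999999999
wrist lifter [ 534. -371.  173.] 0.64 rel [  3.  -3. -77.] len 77.0 lean 3.1
wrist lifter_seat [ 552. -373.   65.] 0.84 rel [  21.   -4. -186.] len 187.0 lean 3.7
```

>>> {"op": "step_arm", "data": {"slide": [[0.6,-0.2,0],[0.6,-0.2,0],[0,0,0]], "spin": [0,0,0]}}

```text
clock: 35.0
ee_pos: [543.1, -372.6, 405.8]
tool_rot: [-180.0, 0.0, 171.5]
contact_force: [-2.7, 0.8, -1.9]
grip_width: 0.194
gripper_force: 123.5
```

```bash
python3 - <<'E'
from lean import *; lean('17',('side','top','wrist'))
E
```

```text
35.0 [ 543.1 -372.6  405.8] F [-2.7  0.8 -1.9] T [ 0.37  1.2  -0.01]
side lifter [ 542. -373.  170.] 0.7 rel [ -1.  -1. -81.] len 81.0 lean 0.7
side lifter_seat [ 550. -373.   62.] 0.67 rel [   7.   -1. -189.] len 189.0 lean -0.7999999999999998
top lifter [ 540. -373.  170.] 0.67 rel [ -3.  -0. -81.] len 81.0 lean 2.4
top lifter [ 811. -145.    4.] 0.17 rel [ 268.  227. -246.] len 429.0 lean 55.0
top lifter_seat [ 555. -378.   65.] 0.66 rel [  12.   -5. -186.] len 186.0 lean 1.0
wrist lifter [ 542. -371.  172.] 0.6 rel [ -1.   1. -79.] len 79.0 lean 1.3
wrist lifter [ 503. -372.  154.] 0.32 rel [-40.   1. -97.] len 105.0 lean 22.3
wrist lifter_seat [ 555. -373.   66.] 0.83 rel [  12.   -1. -185.] len 185.0 lean 0.7000000000000002
wrist lifter_seat [ 811. -148.    2.] 0.66 rel [ 267.  225. -249.] len 429.0 lean 51.5
```

>>> {"op": "step_arm", "data": {"slide": [[-1.2,0.1,0],[-1.3,0.1,0],[-1.2,0.2,0],[0,0,-0.6],[0,0,-0.5],[0,0,-0.3],[0,0,-0.1],[0,0,0]], "spin": [0,0,0,0,0,0,0,0]}}

```text
clock: 36.45
ee_pos: [505.9, -368.5, 390.5]
tool_rot: [180.0, -0.0, 171.5]
contact_force: [0.2, -0.3, -1.9]
grip_width: 0.194
gripper_force: 123.3
```

```bash
python3 - <<'E'
from lean import *; lean('18',('side','top','wrist'))
E
```

```text
36.45 [ 505.9 -368.5  390.5] F [ 0.2 -0.3 -1.9] T [-0.02 -0.03  0.07]
side lifter [ 506. -370.  156.] 0.64 rel [  0.  -1. -79.] len 79.0 lean 1.0
side lifter_seat [ 517. -369.   48.] 0.7 rel [  11.   -1. -188.] len 188.0 lean 0.3999999999999999
side lifter_seat [ 723. -367.   -4.] 0.28 rel [ 217.    2. -239.] len 323.0 lean 39.1
top lifter [ 506. -366.  156.] 0.62 rel [  1.   3. -79.] len 80.0 lean 2.0
top lifter_seat [ 519. -375.   50.] 0.46 rel [  13.   -7. -185.] len 186.0 lean 1.5
wrist lifter [ 503. -370.  162.] 0.67 rel [ -3.  -2. -74.] len 74.0 lean 2.6
wrist lifter_seat [ 517. -372.   48.] 0.86 rel [  11.   -4. -188.] len 188.0 lean 0.5
```

Lower until it rests, then release.

>>> {"op": "step_arm", "data": {"slide": [[0,0,-0.1],[0,0,-0.1],[0,0,0]], "spin": [0,0,0]}}

```text
clock: 37.28
ee_pos: [505.5, -368.4, 388.5]
tool_rot: [180.0, -0.0, 171.5]
contact_force: [-0.2, -0.4, -2.6]
grip_width: 0.193
gripper_force: 123.3
```

>>> {"op": "step_arm", "data": {"slide": [[0,0,-0.1],[0,0,0]], "spin": [0,0]}}

```text
clock: 37.52
ee_pos: [505.6, -368.4, 387.9]
tool_rot: [-180.0, 0.0, 171.5]
contact_force: [0.0, -0.1, -1.1]
grip_width: 0.196
gripper_force: 123.7
```

>>> {"op": "step_arm", "data": {"slide": [[0,0,-0.1],[0,0,0],[0,0,0]], "spin": [0,0,0]}}

```text
clock: 37.9
ee_pos: [505.6, -368.4, 387.9]
tool_rot: [-180.0, 0.1, 171.5]
contact_force: [-1.6, 0.6, 5.6]
grip_width: 0.194
gripper_force: 124.4
```

>>> {"op": "step_arm", "data": {"slide": [[0,0,0],[0,0,0],[0,0,0],[0,0,0],[0,0,0],[0,0,0]], "spin": [0,0,0,0,0,0], "hand": 0}}

```text
clock: 38.65
ee_pos: [505.6, -368.5, 386.7]
tool_rot: [180.0, -0.0, 171.5]
contact_force: [0.6, -0.8, -0.3]
grip_width: 1.003
gripper_force: 0.0
```

>>> {"op": "step_arm", "data": {"slide": [[0,0,1],[0,0,3],[0,0,5],[0,0,5],[0,0,0],[-4,0,0],[0,0,0],[0,0,0]], "spin": [0,0,0,0,0,0,0,0]}}

```text
clock: 39.65
ee_pos: [465.6, -368.4, 526.5]
tool_rot: [180.0, 0.0, 171.5]
contact_force: [-0.4, -0.3, -0.5]
grip_width: 1.0
gripper_force: 0.0
```

```bash
python3 - <<'E'
from lean import *; lean('19',('side','top','wrist'))
W=cloud('wrist',np.load('pics/wrist19.npy')); P=sel(W,(470,540),(-400,-340),(235,265))
if len(P): print(cv2.minAreaRect(P[:,:2].astype(np.float32)),P[:,2].mean())
for c in ['top','side']: print([(np.round(r['point']).tolist(),round(r['score'],2)) for r in nets.pinpoint(c,'lid')[:2]])
a=cv2.imread('pics/side19.png')[195:335,190:377];b=cv2.imread('pics/wrist19.png')
cv2.imwrite('pics/p19.png',np.hstack([cv2.resize(x,(400,300),interpolation=cv2.INTER_CUBIC) for x in (a,b)]))
E
```

```text
39.65 [ 465.6 -368.4  526.5] F [-0.4 -0.3 -0.5] T [-0.01 -0.04 -0.01]
side lifter [ 507. -372.  157.] 0.71 rel [  41.   -3. -214.] len 218.0 lean 10.9
side lifter_seat [ 516. -369.   45.] 0.59 rel [  51.   -1. -326.] len 330.0 lean 5.9
top lifter [ 503. -367.  153.] 0.66 rel [  37.    2. -218.] len 221.0 lean 9.7
top lifter_seat [ 514. -372.   46.] 0.62 rel [  48.   -4. -326.] len 329.0 lean 5.4
wrist lifter [ 505. -372.  158.] 0.93 rel [  40.   -3. -214.] len 217.0 lean 10.6
wrist lifter_seat [ 520. -374.   44.] 0.55 rel [  55.   -6. -328.] len 333.0 lean 6.5
((505.2296447753906, -369.61761474609375), (18.22917938232422, 25.019664764404297), 80.90679931640625) 248.98997655229124
[([597.0, -116.0, 48.0], 0.73), ([307.0, 285.0, 0.0], 0.64)]
[([311.0, 284.0, 2.0], 0.97), ([599.0, -113.0, 44.0], 0.57)]
```

View pics/p19.png

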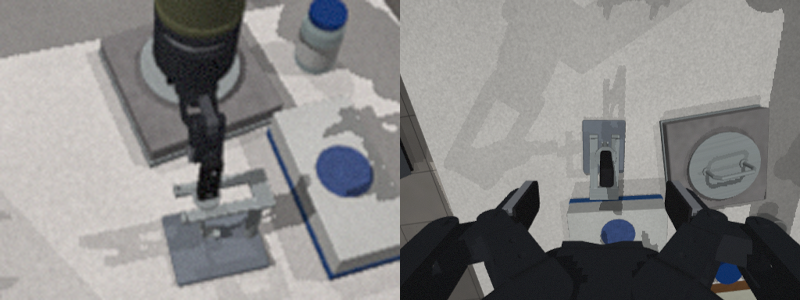

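The lifter hangs upright in the fork, at about (607,168) in the wrist half of the picture. The lid lies flat on the slab, at about (725,165), and the gripper is clear of everything.

```bash
python3 -c "
from cell import job; print(job.close_job())"
```

```text
the job is handed in; nothing more can be done
None
```

The job is handed in: in the last pictures the lid lay flat on the slab within about 5 mm of its centre, and the lifter hung upright in its stand with the gripper clear; the verdict was not reported back.

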